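# Slide the collar round the bend of a grab bar

### The job

A loose steel collar hangs on one straight leg of the bent grab bar on the welding table. Slide it along the bar and round the bend to the other leg, right up against the stop shoulder there, and let go of it. Leave the loose ring, the bush, the ring gear and the marker lying where they are.

Things in the scene. Friction and masses are not known exactly. Their poses are not given: they have to be found in the camera images.
- collar_center (a point): centre of the loose dark steel collar, a plain ring 44 mm across, 18 mm wide, bore 22 mm, 120 g, threaded on the bent bar (cannot come off). Its x axis is the bore axis, level; at first it points along leg A to the bend. Hanging freely the centre is 5 mm below the bar's centre line, 100 mm above the table. Pinch it from above across its 44 mm, the fingers either side of the bar
- bent_bar: fixed steel grab bar, round, 12 mm thick, level, centre line 105 mm above the table, bent 75 degrees in plan; its ends turn down to a flat strip on the table. Origin: on the table under the point where leg A meets the bend; z up. Leg A lies along its x axis, from the upright at x = -130 mm to x = 0; the collar starts on it at x = -90 to -40 mm
- bend_mid (a point): middle of the bend, on the bar's centre line. In the axes of bent_bar the bend is an arc of 60 mm radius about (0, -60) mm, turning right (clockwise from above) through 75 degrees from (0, 0) to (58.0, -44.5) mm
- seat (a point): where the collar's centre is when it hangs against the stop shoulder on leg B: 86 mm past the arc's end, 100 mm above the table. Leg B runs straight from the arc's end for 130 mm to its upright, in direction (0.259, -0.966) of bent_bar's axes. The shoulder, a fixed ring 30 mm across, is on it from 95 to 105 mm past the arc's end
- ring_loose: bystander: black ring, 46 mm across, 8 mm thick, lying on the table; origin under its centre
- bush: bystander: brown steel bush, 38 mm across and 58 mm long, lying on the table; origin under its centre
- gear: bystander: ring gear, 94 mm across, 16 mm high, lying on the table; origin under its centre
- marker: bystander: white and yellow marker, 17 mm thick and 122 mm long, lying on the table; origin under its centre
Mind the look-alikes: they are no part of the job. What is shaped like the part that bears collar_center but blue, pink or white is not meant.

How it is judged (in metres and radians):
At the end, for the whole second after the job is handed in: The collar has passed round the bend and hangs released and at rest on leg B against the stop shoulder: its centre within 15 mm of the seat point (distance between collar_center and seat below 0.015 m and linear speed of collar below 0.02 m/s); the robot touches nothing.
It fails at once if a bystander (loose ring, bush, ring gear or marker) was moved by more than 30 mm (distance of any of ring_loose, bush, gear, marker from where it was at the start of the episode above 0.03 m).
It also fails if it takes over 40 s, if anything falls off the work surface, if the arm or the gripper's body presses on something with over 40 N, if the wrist force passes 120 N, or if a joint passes its speed limit or range.

### The arm

A 6-joint arm with a two-finger parallel gripper is mounted at the origin on a cart in front of the work surface, level with it; the furniture and walls round the work are solid. World frame = base frame: x ahead of the robot, y to its left, z up, the work surface at z = 0. Lengths are in m, angles in degrees, forces in N, time in s.
With the tool pointing down it reaches from about 0.375 to 0.9 m from the base axis. Payload 3.1 kg.
Tool frame: the origin (TCP) lies at the centre of the arm's flange, where the gripper is bolted on; the fingertips stand 182 mm ahead of it and the grasp point (between the pads) lies 164 mm ahead of it; x points along the fingers, z is the direction in which the jaws open and shut, and the axes are right-handed (so a half turn about x gives the same grasp; the last joint's range is limited). The gripper opens to 87 mm and grips with 3 to 60 N. Pads are 19 mm wide; open, the fingers measure 117 mm over their backs; the gripper's body (75 mm by 190 mm) begins 51 mm behind the grasp point.
Start: joints at [61.507, 30.224, 82.088, -0, 67.689, -10.227], TCP at [0.196, 0.593, 0.405] pointing down, gripper open.
Joint ranges: [-176.69, 176.69], [-43.24, 126.21], [12.49, 139.97], [-82, 262], [0, 151.66], [-163.58, 163.58]. Speed limits (degrees/s): [159.86, 159.86, 180, 180, 180, 180].

### API

Orientations are given as a 3x3 rotation matrix whose columns are the frame's x, y, z axes.
In Python, from rig import bot gives the robot as it stands.
- The arm moves only by the shell command python3 -m crank 'ROWS' [OPENING]. ROWS is JSON, a list of rows, each an object with "offset": the shift along the tool's x, y, z in m, a list of three; "spin": the turn about the tool's x in rad. A call has 1 to 12 rows; each row shifts and turns the commanded pose from where the row before left it, along the tool's axes as they then stand; what a row does not reach is not made up. A row lasts 1/10 s, in which the tool goes at most 50 mm and 8.59 degrees, less where a joint would pass 70% of its speed; a pose out of reach is approached as far as the arm can. A call is refused whole if a number of a shift passes 0.05 or a number of a turn 0.15, either way. A call with a gripper value outside its range is refused whole. OPENING is the finger opening in m, from 0 to 0.087, set as the call begins (- or left out, the last holds). The fingers move at their own pace and stop on an object; the grip force is fixed at half the most. Time passes only in rows, so rows that do not move let the fingers close. It gives the time, the measured TCP pose, the force and the opening at its end, in the units of the state.
- bot.read_state(): the state, without advancing time (a new reading comes with each control period).
- bot.capture(name): name is "side" or "top"; returns a dict with "pixels" (400x640x3 uint8, blue, green, red), "depth" (400x640 float32, m along the optical axis (not along the pixel's ray), 0 where there is no reading), "K" (3x3 intrinsics, pixels), "k1" (the pictures are not rectified: a ray, as slopes to the right and down, at radius r is drawn at 1 + k1 r^2 times it, then the intrinsics apply), "world_to_cam" (4x4, takes a point from world to camera coordinates). Camera axes: x right, y up, looking along -z (the intrinsics and any distortion apply to the point x, -y, -z); pixel columns grow to the right and rows downward; lengths in m; the calibration is good to about 2 mm. A picture is of the moment at which its call begins.
- bot.hand_in(): hands the job in, once; it reports no verdict.
Trained networks look in a picture, given as the dict that the camera call returned (one of the last four; its "shot" number tells which), for a name from the list of things; names that differ only in an ending like _2 or _b are one class to them, and where a whole thing is asked for, a point or a joint stands for the part that bears it (a point fixed in the world has none). Each returns a list of dicts, best first, with "p" (0 to 1); they miss things now and then, are a little off and sometimes report something else, mostly with a low value. They report only what shows in the picture. A call takes as long as a camera call. They do not tell look-alikes from the thing itself.
- bot.regions_of(label, picture): "region" (400x640 bool, what is visible of it) and "extent" ([centre column, centre row, width, height] in pixels, round what is visible of it).
The state is a dict: "time_s": time; "joint_positions": joint angles; "qvel": joint speeds; "tau": joint torques, N m; "position": TCP position; "tcp_rot": TCP orientation; "force": force on the tool from outside, world axes, zero at the start; "moment": the same for the moment, N m; "opening": opening from 0.0 (shut) to 1.0 (fully open).
Only numpy, scipy, OpenCV 4.12 (cv2) and the standard library are available. Lean on these libraries where they do the work, as an engineer would, in place of code of your own. Each camera call takes 0.05 s, during which the arm holds its last target.

## Working session

There is one attempt and no reset: what is moved stays moved. The work goes in short steps, Python scripts to look and compute and a shell command to move; the robot and the scene stay as the last step left them, time stands still between calls to the robot, and variables do not carry over. Pictures are saved under pics/ and viewed, and the job is handed in when it is done.

```bash
ls; mkdir -p pics
python3 - <<'E'
from rig import bot
import cv2,numpy as np,pickle
s=bot.read_state();print(s)
for n in("top","side"):
    c=bot.capture(n);cv2.imwrite(f"pics/{n}0.png",c["pixels"]);pickle.dump(c,open(f"{n}0.pkl","wb"))
    print(c["K"],c["k1"],c["world_to_cam"])
    for l in("collar_center","bent_bar","ring_loose","bush","gear","marker"):
        for r in bot.regions_of(l,c): print(n,l,r["p"],np.round(r["extent"]), r["region"].sum())
E
```

```text
pics
{'time_s': 0.0, 'joint_positions': array([ 6.15084880e+01,  3.02780456e+01,  8.21567743e+01, -1.26798044e-03,
        6.76897567e+01, -1.02274200e+01]), 'qvel': array([-0.02822013, -0.02067794,  0.02621164,  0.00451705, -0.00403527,
       -0.02337435]), 'tau': array([-3.33679282e-04, -4.40032518e+01, -1.76594782e+01,  6.30712160e-02,
        5.82815974e-02, -1.91492177e-04]), 'position': array([0.1956796 , 0.59320952, 0.40377893]), 'tcp_rot': array([[-1.01919474e-03, -9.49624527e-01,  3.13388287e-01],
       [-1.92070596e-03,  3.13389731e-01,  9.49622655e-01],
       [-9.99997636e-01,  3.65923668e-04, -2.14335465e-03]]), 'force': array([-0.56942023, -0.32897657,  0.11621407]), 'moment': array([ 0.02236896,  0.01834404, -0.02606934]), 'opening': 0.9954150165037327}
[[415.23429989   0.         321.97735241]
 [  0.         415.23429989 201.3644354 ]
 [  0.           0.           1.        ]] -0.004008262780621719 [[-0.01187372 -0.99958894 -0.02609516 -0.12376765]
 [ 0.99884647 -0.01307111  0.04620481 -0.59333183]
 [-0.04652691 -0.02551644  0.99859109 -1.12347063]
 [ 0.          0.
[... 417 characters left out ...]
1.52840121]
 [  0.           0.           1.        ]] 0.022086258807063736 [[-0.84878656 -0.52827242  0.02212774  0.42573364]
 [ 0.34690099 -0.52481351  0.77732264 -0.36115593]
 [-0.39902517  0.66745714  0.62871288 -0.70943415]
 [ 0.          0.          0.          1.        ]]
side collar_center 0.72 [262. 312.  25.  24.] 438
side collar_center 0.72 [373. 219.  21.  17.] 227
side collar_center 0.7 [283. 227.  22.  25.] 267
side collar_center 0.68 [265. 209.   9.  17.] 126
side collar_center 0.61 [202. 248.  17.  20.] 306
side bent_bar 0.69 [327. 250. 163.  90.] 4208
side bush 0.91 [223. 279.  21.  32.] 600
side gear 0.73 [335. 197.  38.  29.] 574
side marker 0.58 [416. 198.  42.  31.] 281
```

View pics/top0.png

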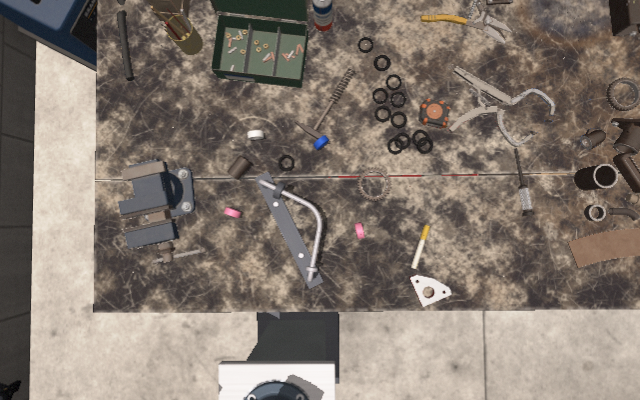

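View pics/side0.png

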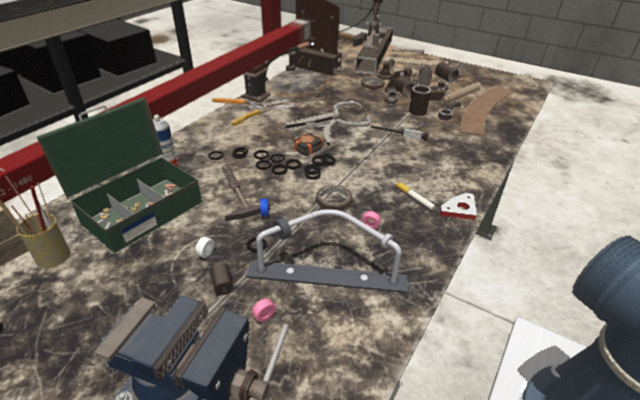

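Run:
```python
import cv2
a=cv2.imread("pics/side0.png")[170:340,180:450];cv2.imwrite("pics/side0z.png",cv2.resize(a,None,fx=2.9,fy=2.9,interpolation=cv2.INTER_CUBIC))
a=cv2.imread("pics/top0.png")[90:280,220:460];cv2.imwrite("pics/top0z.png",cv2.resize(a,None,fx=3.1,fy=3.1,interpolation=cv2.INTER_CUBIC))
```

```text
(no output)
```

View pics/side0z.png

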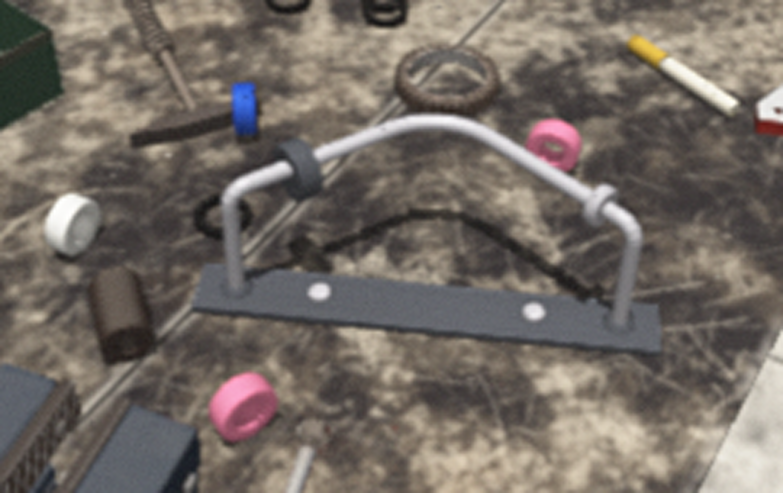

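View pics/top0z.png

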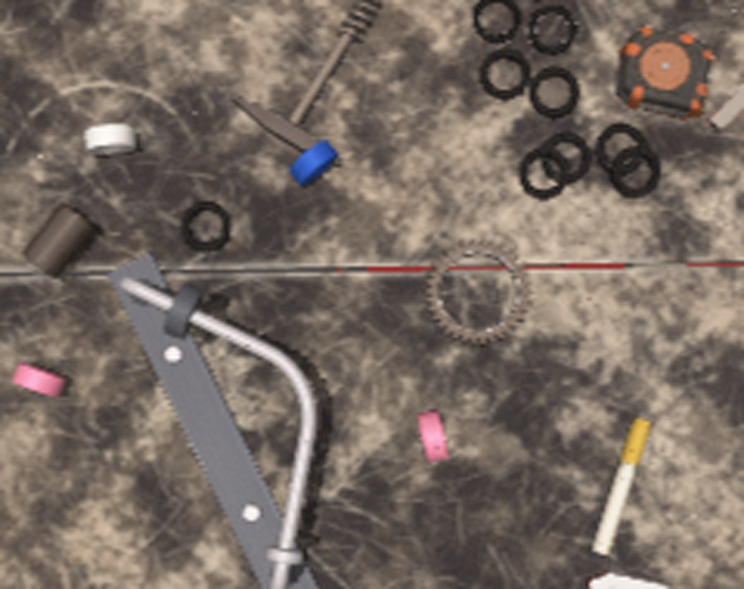

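The collar is the dark ring threaded on leg A, at top (278,190) and side (283,227). The other collar-shaped things don't fit: blue at top (321,142), white at (255,135), and pink at (232,212) and (359,230) are the wrong colour and lie on the table. The black ring at (287,162) is `ring_loose`. The enlarged crops show the collar dark and on the bar. Next I'll fit the bar from depth.

```bash
cat > h.py <<'E'
import numpy as np,cv2,pickle
from scipy.optimize import least_squares
def cloud(c):
    d=c["depth"];v,u=np.nonzero(d>0);z=d[v,u].astype(float)
    K=c["K"];x=(u-K[0,2])/K[0,0];y=(v-K[1,2])/K[1,1]
    a,b=x.copy(),y.copy()
    for _ in range(6):
        f=1+c["k1"]*(a*a+b*b);a=x/f;b=y/f
    P=np.c_[a*z,-b*z,-z,np.ones_like(z)]
    W=(P@np.linalg.inv(c["world_to_cam"]).T)[:,:3]
    return W,u,v
def proj(c,W):
    W=np.atleast_2d(W);P=np.c_[W,np.ones(len(W))]@np.array(c["world_to_cam"]).T
    a=P[:,0]/-P[:,2];b=-P[:,1]/-P[:,2];f=1+c["k1"]*(a*a+b*b)
    return np.c_[c["K"][0,0]*a*f+c["K"][0,2],c["K"][1,1]*b*f+c["K"][1,2]]
D=np.array([np.cos(np.radians(75)),-np.sin(np.radians(75))]);E=np.array([60*np.sin(np.radians(75)),-60+60*np.cos(np.radians(75))])/1e3
def cl(n=200):
    t=np.linspace(0,np.radians(75),80)
    return np.vstack([np.c_[np.linspace(-.13,0,130),np.zeros(130)],np.c_[.06*np.sin(t),-.06+.06*np.cos(t)],E+np.linspace(0,.13,130)[:,None]*D])
def T(p,q):
    c,s=np.cos(p[2]),np.sin(p[2]);return q@np.array([[c,s],[-s,c]])+p[:2]
E
python3 - <<'E'
from h import *
for n in("top","side"):
    c=pickle.load(open(n+"0.pkl","rb"));W,u,v=cloud(c)
    r=(u>215)&(u<460)&(v>120)&(v<320)
    t=r&(abs(W[:,0]-.5)<.3)
    m=r&(W[:,2]>.085)&(W[:,2]<.125)
    print(n,m.sum(),"table z",np.median(W[t&(W[:,2]<.03),2]))
    Q=W[m]; print(Q.min(0),Q.max(0))
    from scipy.spatial import cKDTree
    best=None
    for a in np.arange(-180,180,15):
        p0=[*np.median(Q[:,:2],0),np.radians(a)]
        f=lambda p:np.r_[cKDTree(T(p,cl())).query(Q[:,:2])[0], 0.5*cKDTree(Q[:,:2]).query(T(p,cl()))[0]]
        s=least_squares(f,p0,loss="soft_l1",f_scale=.004)
        if best is None or s.cost<best.cost:best=s
    print(best.x,np.degrees(best.x[2]),best.cost,np.median(abs(best.fun[:len(Q)])))
    img=c["pixels"].copy();q=T(best.x,cl())
    for a,b in proj(c,np.c_[q,np.full(len(q),.105)]):cv2.circle(img,(int(round(a)),int(round(b))),0,(0,0,255),-1)
    st=E+.086*D;print("seat",T(best.x,st))
    x0,y0=(180,170) if n=="side" else (220,120)
    cv2.imwrite(f"pics/fit_{n}.png",cv2.resize(img[y0:y0+180,x0:x0+260],None,fx=3,fy=3,interpolation=0))
E
```

```text
top 790 table z 8.098225032315831e-05
[ 0.38502996 -0.13045615  0.08529075] [0.64676223 0.02874415 0.12495174]
[ 0.58353084 -0.09160753 -2.03339717] -116.50507574661997 0.008398212931401656 0.0036522786066559973
seat [ 0.43359786 -0.10647222]
side 1269 table z 0.0014553914498012244
[ 0.38367813 -0.13011944  0.0850587 ] [0.6442661  0.16620412 0.12498625]
[ 0.5800527  -0.08965631 -2.02768408] -116.17773990542946 0.036694319956446786 0.002762668009245145
seat [ 0.43020709 -0.10537733]
```

View pics/fit_top.png

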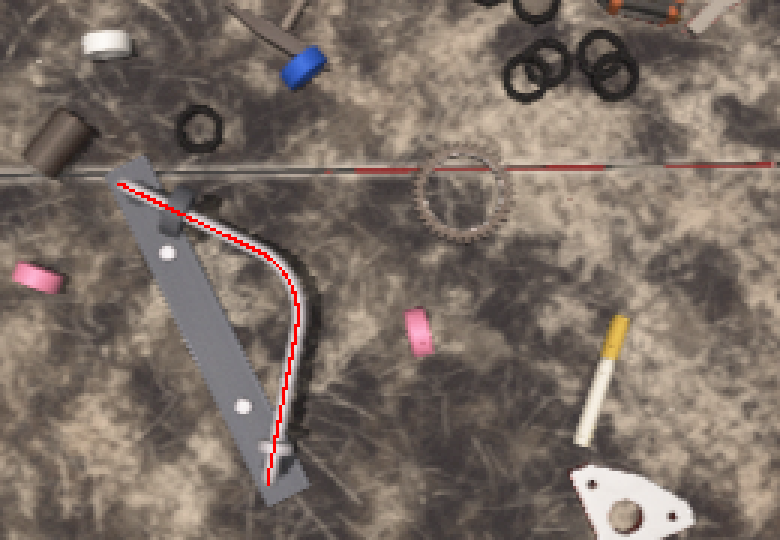

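View pics/fit_side.png

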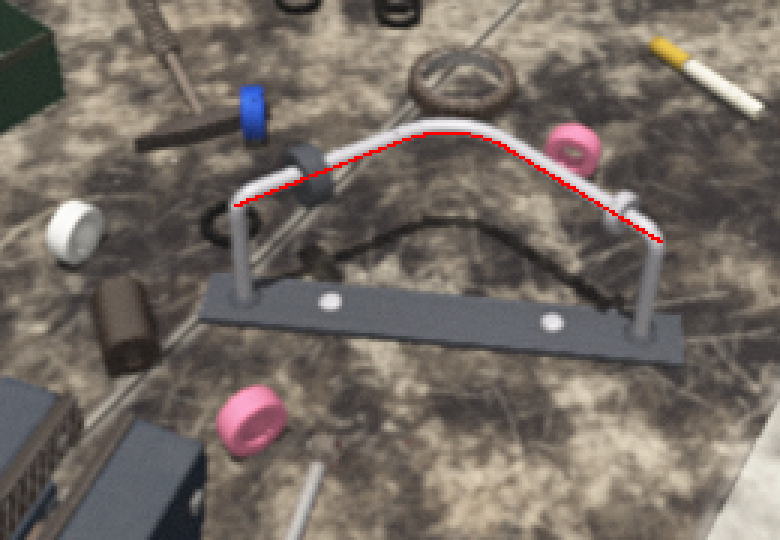

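```bash
cat > fit.py <<'E'
from h import *
from scipy.optimize import minimize
from scipy.ndimage import map_coordinates
def outline(c,p,z=.105,R=.006):
    C=np.vstack([T(p,cl())]);C=np.c_[C,np.full(len(C),z)]
    t=np.gradient(C,axis=0);t/=np.linalg.norm(t,axis=1)[:,None]+1e-12
    cam=np.linalg.inv(c["world_to_cam"])[:3,3];w=C-cam;n=np.cross(t,w);n/=np.linalg.norm(n,axis=1)[:,None]
    return C,n
def prof(c,p,z=.105):
    C,n=outline(c,p,z);g=cv2.cvtColor(c["pixels"],cv2.COLOR_BGR2GRAY).astype(float)
    keep=np.ones(len(C),bool);keep[:5]=0;keep[-8:]=0;keep[30:95]=0;keep[210+90:210+112]=0
    C,n=C[keep],n[keep]
    def s(o):
        q=proj(c,C+o*n);return map_coordinates(g,[q[:,1],q[:,0]],order=1)
    return sum(s(o) for o in(-.004,-.002,0,.002,.004)).mean()/5-.5*(s(.009)+s(-.009)).mean()
if __name__=="__main__":
    cs=[pickle.load(open(n+"0.pkl","rb")) for n in("top","side")]
    p0=np.array([.582,-.0905,-2.03])
    def run(f,p0,st):
        m=minimize(f,p0,method="Nelder-Mead",options=dict(initial_simplex=np.vstack([p0]+[p0+e for e in np.diag(st)]),xatol=1e-5,fatol=1e-4));return m
    for k,l in(([0],"top"),([1],"side"),([0,1],"both")):
        m=min((run(lambda p:-sum(prof(cs[i],p) for i in k),p0+np.array(d+[0]),[.005,.005,.03]) for d in([0,0],[.004,0],[-.004,0],[0,.005],[0,-.005],[.005,.005],[-.005,-.005])),key=lambda m:m.fun)
        print(l,m.x,np.degrees(m.x[2]),m.fun,"seat",T(m.x,E+.086*D))
    m2=m
    np.save("p.npy",m.x)
    for c,n in zip(cs,("top","side")):
        img=cv2.resize(c["pixels"],None,fx=4,fy=4,interpolation=cv2.INTER_CUBIC);C,nn=outline(c,m.x)
        for o in(-.006,.006):
            for a,b in proj(c,C+o*nn):cv2.circle(img,(int(a*4+2),int(b*4+2)),0,(0,0,255),-1)
        x0,y0=(225,190) if n=="side" else (240,160)
        cv2.imwrite(f"pics/fit2_{n}.png",img[y0*4:y0*4+520,x0*4:x0*4+740])
E
python3 fit.py
```

```text
top [ 0.58401402 -0.09272635 -2.0315638 ] -116.40003163052859 -114.52452136369122 seat [ 0.43410854 -0.10786589]
side [ 0.58404175 -0.09811227 -2.03687779] -116.70450049933142 -110.41667861497321 seat [ 0.43405794 -0.11245501]
both [ 0.58403793 -0.09421215 -2.03182657] -116.415086929997 -198.2870604996312 seat [ 0.43412848 -0.1093123 ]
```

View pics/fit2_top.png

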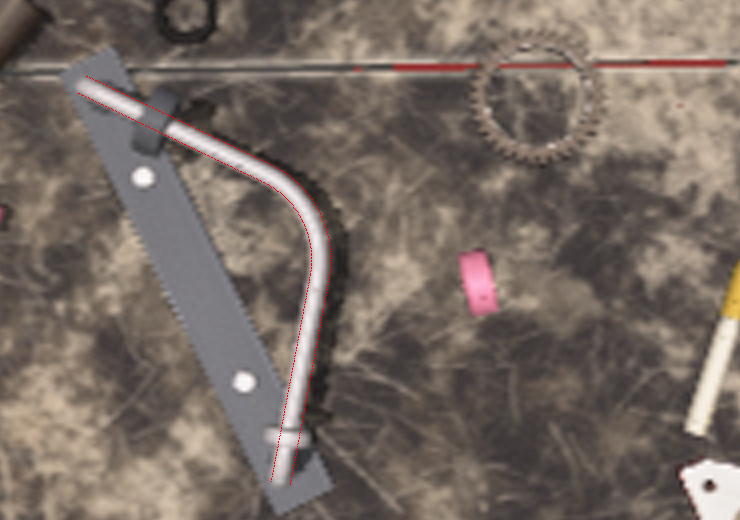

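View pics/fit2_side.png

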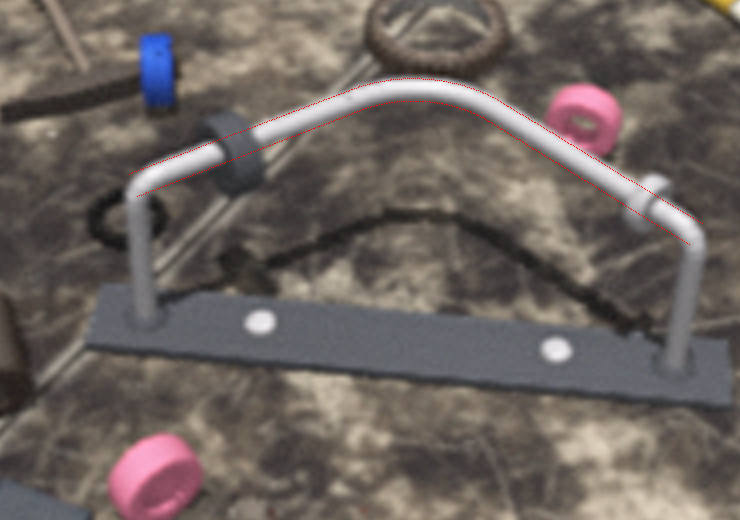

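Run:
```python
from h import *
p=np.array([.584,-.0935,np.radians(-116.4)])
q=T(p,cl())
cs={n:pickle.load(open(n+"0.pkl","rb")) for n in("top","side")}
# dark mask + height -> collar
pts=[]
for n,c in cs.items():
    W,u,v=cloud(c);L=(W[:,:2]-p[:2])@np.array([[np.cos(p[2]),-np.sin(p[2])],[np.sin(p[2]),np.cos(p[2])]])
    g=c["pixels"].max(2)[v,u]
    m=(W[:,2]>.075)&(W[:,2]<.135)&(L[:,0]>-.12)&(L[:,0]<0)&(abs(L[:,1])<.03)
    d=m&(g<110); print(n,m.sum(),d.sum(),"along med",np.median(L[d,0]),np.percentile(L[d,0],[5,95]),"lat",np.percentile(L[d,1],[5,50,95]),"z",W[d,2].max())
    for s in(-.09,-.08,-.075,-.07,-.065,-.06,-.05): 
        r=T(p,np.array([s,0]));print(s,np.round(proj(c,[*r,.1])[0],1),end=" ")
    print()
# obstacles along path
W,u,v=cloud(cs["side"]);W2,_,_=cloud(cs["top"]);W=np.vstack([W,W2])
m=(W[:,0]>.1)&(W[:,0]<.85)&(abs(W[:,1]-.2)<.5)&(W[:,2]>.1)
H={}
for x,y,z in W[m]:
    k=(round(x,1),round(y,1));H.setdefault(k,[]).append(z)
print({k:round(float(np.percentile(z,99)),2) for k,z in sorted(H.items()) if len(z)>5})
```

```text
top 332 117 along med -0.07438403364946956 [-0.08584068 -0.06308463] lat [-0.02044595 -0.00653742  0.0179681 ] z 0.12495174329135361
-0.09 [274.3 187.7] -0.08 [277.8 189.4] -0.075 [279.6 190.2] -0.07 [281.3 191.1] -0.065 [283.1 191.9] -0.06 [284.9 192.8] -0.05 [288.4 194.5] 
side 519 243 along med -0.07919813782234604 [-0.08402441 -0.06746969] lat [-0.02233739 -0.0122878   0.01012097] z 0.12442952125048679
-0.09 [275.7 231. ] -0.08 [280.1 229.3] -0.075 [282.2 228.5] -0.07 [284.4 227.6] -0.065 [286.5 226.8] -0.06 [288.7 226. ] -0.05 [292.9 224.4] 
{(np.float64(0.1), np.float64(-0.0)): 0.33, (np.float64(0.2), np.float64(0.5)): 0.34, (np.float64(0.4), np.float64(-0.1)): 0.12, (np.float64(0.5), np.float64(-0.1)): 0.11, (np.float64(0.5), np.float64(0.2)): 0.17, (np.float64(0.5), np.float64(0.3)): 0.17, (np.float64(0.6), np.float64(-0.1)): 0.11, (np.float64(0.6), np.float64(-0.0)): 0.12, (np.float64(0.6), np.float64(0.2)): 0.17, (np.float64(0.6), np.float64(0.3)): 0.17, (np.float64(0.6), np.float64(0.4)): 0.17, (np.float64(0.7), np.float64(0.3)): 0.13, (np.float64(0.7), np.float64(0.4)): 0.13}
```

```bash
python3 -m crank '[{"offset":[0,-0.02,-0.015],"spin":0},{"offset":[0,-0.037,-0.0285],"spin":0},{"offset":[0,-0.037,-0.0285],"spin":0},{"offset":[0,-0.037,-0.0285],"spin":0},{"offset":[0,-0.037,-0.0285],"spin":0},{"offset":[0,-0.037,-0.0285],"spin":0},{"offset":[0,-0.037,-0.0285],"spin":0},{"offset":[0,-0.037,-0.0285],"spin":0},{"offset":[0,-0.037,-0.0285],"spin":0},{"offset":[0,-0.037,-0.0285],"spin":0},{"offset":[0,-0.037,-0.0285],"spin":0},{"offset":[0,-0.037,-0.0285],"spin":0}]' 0.087
```

```text
time_s: 1.9
position: [0.4993, 0.1459, 0.405]
tcp_rot: [[0.001, -0.95, 0.314], [0.0, 0.314, 0.95], [-1.0, -0.001, 0.0]]
force: [0.4, 0.5, 1.0]
opening: 0.997
```

```bash
python3 -m crank '[{"offset":[0,0,0],"spin":0.1},{"offset":[0,0,0],"spin":0.14},{"offset":[0,0,0],"spin":0.14},{"offset":[0,0,0],"spin":0.14},{"offset":[0,0,0],"spin":0.14},{"offset":[0,0,0],"spin":0.14},{"offset":[0,0,0],"spin":0.14},{"offset":[0,0,0],"spin":0.14},{"offset":[0,0,0],"spin":0.14},{"offset":[0,0,0],"spin":0.14},{"offset":[0,0,0],"spin":0.14},{"offset":[0,0,0],"spin":0.14}]' -
python3 -m crank '[{"offset":[0,0,0],"spin":0.073},{"offset":[0,0,0],"spin":0}]' -
cat > goal.py <<'E'
import sys
from h import *
from rig import bot
# arg: s in m along path from leg A start 0 (neg=legA), height of grasp z
P=np.array([.584,-.0935,np.radians(-116.4)])
def pose(s):
    A=60e-3*np.radians(75)
    if s<0:q=[s,0];a=0
    elif s<A:
        t=s/.06;q=[.06*np.sin(t),-.06+.06*np.cos(t)];a=t
    else:q=E+(s-A)*D;a=np.radians(75)
    return T(P,np.array(q)),P[2]-a+np.pi/2   # xy, jaw yaw
if __name__=="__main__":
    st=bot.read_state();R=st["tcp_rot"]
    q,y=pose(float(sys.argv[1]));g=np.array([*q,float(sys.argv[2])+.164])
    cur=np.arctan2(R[1,2],R[0,2]);d=(cur-y+np.pi)%(2*np.pi)-np.pi
    print("pos",st["position"],"goal",g,"tool offset",np.round(R.T@(g-st["position"]),4),"spin",round(d,4),"F",np.round(st["force"],1),"open",st["opening"],"t",st["time_s"],"tilt",R[:,0],np.round(st["joint_positions"],1))
E
python3 goal.py -0.074 0.1
```

```text
time_s: 3.1
position: [0.4984, 0.1477, 0.4049]
tcp_rot: [[0.0, 0.384, 0.923], [0.0, 0.923, -0.384], [-1.0, 0.0, 0.0]]
force: [-1.0, -0.0, -0.0]
opening: 1.001
time_s: 3.3
position: [0.4984, 0.1477, 0.4049]
tcp_rot: [[0.0, 0.445, 0.896], [0.0, 0.896, -0.445], [-1.0, 0.0, 0.0]]
force: [0.5, 0.7, -0.1]
opening: 1.003
pos [0.49840782 0.14772188 0.40490518] goal [ 0.616903   -0.02721733  0.264     ] tool offset [ 0.1409 -0.104   0.1839] spin -0.0001 F [ 0.5  0.7 -0.1] open 1.0032160947449484 t 3.3 tilt [ 3.59411019e-04  2.70323904e-05 -9.99999935e-01] [ 4.2 22.1 97.1  0.  60.8 30.6]
```

```bash
python3 -m crank '[{"offset":[0,-0.0208,0.0368],"spin":0},{"offset":[0,-0.0208,0.0368],"spin":0},{"offset":[0,-0.0208,0.0368],"spin":0},{"offset":[0,-0.0208,0.0368],"spin":0},{"offset":[0,-0.0208,0.0368],"spin":0},{"offset":[0.03,0,0],"spin":0},{"offset":[0.03,0,0],"spin":0},{"offset":[0.02,0,0],"spin":0},{"offset":[0,0,0],"spin":0},{"offset":[0,0,0],"spin":0}]' -
python3 goal.py -0.074 0.1
python3 - <<'E'
from h import *
from rig import bot
for n,x,y in(("top",220,100),("side",180,120)):
    c=bot.capture(n);cv2.imwrite(f"pics/{n}1.png",cv2.resize(c["pixels"][y:y+200,x:x+260],None,fx=3,fy=3,interpolation=cv2.INTER_CUBIC))
E
```

```text
time_s: 4.3
position: [0.6171, -0.0273, 0.3249]
tcp_rot: [[-0.0, 0.444, 0.896], [0.0, 0.896, -0.444], [-1.0, -0.0, -0.0]]
force: [-0.1, -1.3, 0.9]
opening: 1.003
pos [ 0.61712192 -0.02730358  0.32487789] goal [ 0.616903   -0.02721733  0.264     ] tool offset [ 0.0609 -0.     -0.0002] spin 0.0007 F [-0.1 -1.3  0.9] open 1.0031931710157445 t 4.3 tilt [-1.81072184e-04  4.92112923e-05 -9.99999982e-01] [-12.9  35.2  87.3   0.   57.5  13.5]
```

View pics/side1.png

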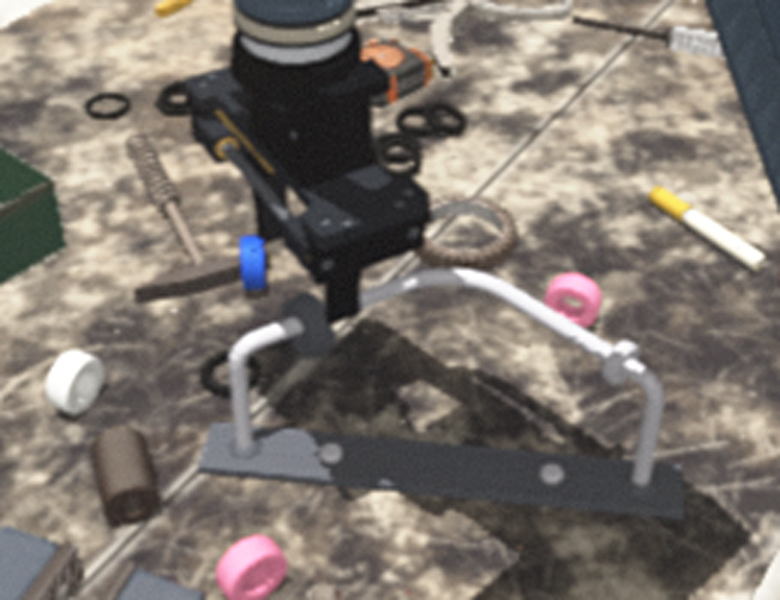

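View pics/top1.png

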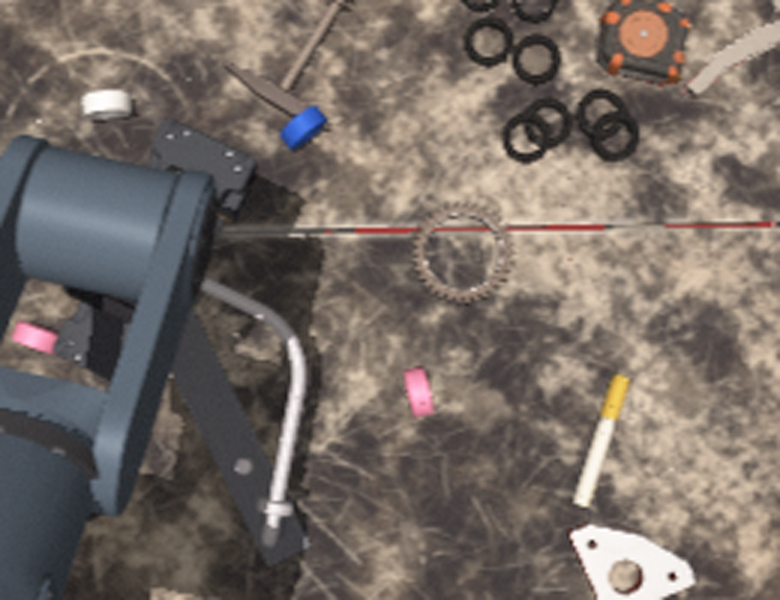

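Run:
```python
from h import *
c=pickle.load(open("side0.pkl","rb"))
g=np.array([.6171,-.0273,.143]);j=np.array([.896,-.444,0])
for o in(-.0585,-.0435,0,.0435,.0585): print(o,(proj(c,g+o*j)[0]-[180,120])*3)
print((proj(c,[.6171,-.0273,.1])[0]-[180,120])*3)
```

```text
-0.0585 [348.50110343 328.40402422]
-0.0435 [337.15693042 314.78839905]
0 [305.67770614 277.0133827 ]
0.0435 [276.1508747  241.59100323]
0.0585 [266.38850615 229.88148488]
[307.86941546 324.75047984]
```

The side view shows the near finger tip at (343,315) and the far one behind the collar. Both match projection, so the jaws straddle the collar at (310,325). I'll descend and close.

```bash
python3 -m crank '[{"offset":[0.02,0,0],"spin":0},{"offset":[0.02,0,0],"spin":0},{"offset":[0.015,0,0],"spin":0},{"offset":[0.006,0,0],"spin":0},{"offset":[0,0,0],"spin":0},{"offset":[0,0,0],"spin":0}]' -
python3 goal.py -0.074 0.1
python3 -m crank '[{"offset":[0,0,0],"spin":0},{"offset":[0,0,0],"spin":0},{"offset":[0,0,0],"spin":0},{"offset":[0,0,0],"spin":0},{"offset":[0,0,0],"spin":0},{"offset":[0,0,0],"spin":0},{"offset":[0,0,0],"spin":0},{"offset":[0,0,0],"spin":0}]' 0.03
python3 goal.py -0.074 0.1
python3 - <<'E'
from h import *
from rig import bot
for n,x,y in(("side",230,150),):
    c=bot.capture(n);cv2.imwrite(f"pics/{n}2.png",cv2.resize(c["pixels"][y:y+140,x:x+180],None,fx=4,fy=4,interpolation=cv2.INTER_CUBIC))
E
```

```text
time_s: 5.0
position: [0.6173, -0.0273, 0.2645]
tcp_rot: [[0.002, 0.445, 0.896], [-0.0, 0.896, -0.445], [-1.0, 0.0, 0.002]]
force: [-0.2, 0.5, 0.8]
opening: 1.005
pos [ 0.61733921 -0.0273116   0.26453169] goal [ 0.616903   -0.02721733  0.264     ] tool offset [ 0.0005 -0.0001 -0.0004] spin -0.0001 F [-0.2  0.5  0.8] open 1.0046936705608491 t 5.0 tilt [ 1.52010014e-03 -3.12715231e-04 -9.99998796e-01] [-12.9  40.   89.5   0.   50.5  13.5]
time_s: 5.8
position: [0.6168, -0.0272, 0.2637]
tcp_rot: [[-0.0, 0.445, 0.896], [0.0, 0.896, -0.445], [-1.0, -0.0, -0.0]]
force: [-0.1, -0.3, 0.2]
opening: 0.499
pos [ 0.61684863 -0.0272442   0.26370718] goal [ 0.616903   -0.02721733  0.264     ] tool offset [-0.0003  0.      0.    ] spin -0.0002 F [-0.1 -0.3  0.2] open 0.49856528061682726 t 5.8 tilt [-2.44400358e-04  7.44898273e-05 -9.99999967e-01] [-12.9  40.   89.5   0.   50.4  13.5]
```

View pics/side2.png

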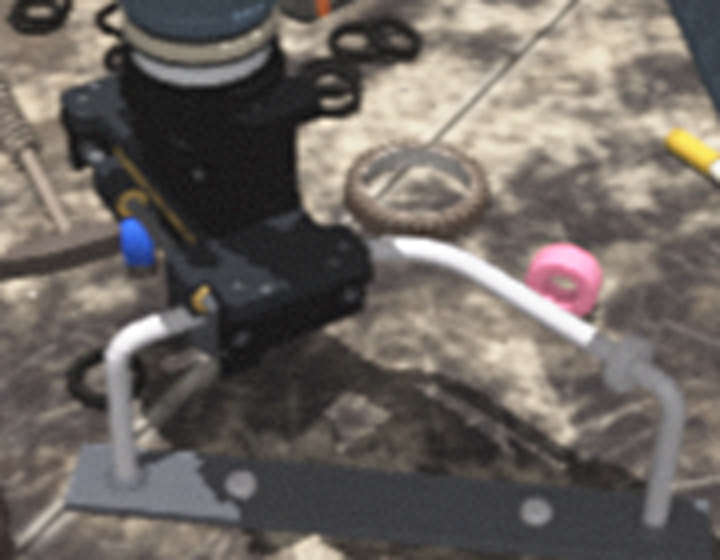

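Opening is 43.4 mm, so the collar is held. I'll lift 5 mm to centre the bore on the bar, then slide along leg A to the start of the bend.

```bash
python3 -m crank '[{"offset":[-0.0025,0,0],"spin":0},{"offset":[-0.0025,0,0],"spin":0},{"offset":[0,0,0],"spin":0},{"offset":[0,0,0],"spin":0}]' -
python3 goal.py -0.074 0.105
python3 -m crank '[{"offset":[0,-0.01,0],"spin":0},{"offset":[0,-0.012,0],"spin":0},{"offset":[0,-0.012,0],"spin":0},{"offset":[0,-0.012,0],"spin":0},{"offset":[0,-0.012,0],"spin":0},{"offset":[0,-0.01,0],"spin":0},{"offset":[0,-0.006,0],"spin":0},{"offset":[0,0,0],"spin":0},{"offset":[0,0,0],"spin":0}]' -
python3 goal.py 0 0.105
```

```text
time_s: 6.25
position: [0.6169, -0.0273, 0.2689]
tcp_rot: [[0.0, 0.445, 0.896], [-0.0, 0.896, -0.445], [-1.0, 0.0, 0.0]]
force: [-0.2, -0.2, -1.6]
opening: 0.503
pos [ 0.61693668 -0.02726449  0.26886594] goal [ 0.616903   -0.02721733  0.269     ] tool offset [-0.0001  0.     -0.0001] spin -0.0002 F [-0.2 -0.2 -1.6] open 0.5030774120663832 t 6.25 tilt [ 2.72651084e-04 -9.59659891e-05 -9.99999958e-01] [-12.9  39.6  89.4  -0.   51.   13.5]
time_s: 7.15
position: [0.584, -0.0936, 0.2688]
tcp_rot: [[0.0, 0.445, 0.895], [0.0, 0.895, -0.445], [-1.0, 0.0, 0.0]]
force: [1.1, 0.1, -2.1]
opening: 0.496
pos [ 0.58402409 -0.09359694  0.26879792] goal [ 0.584  -0.0935  0.269 ] tool offset [-0.0002  0.0001 -0.0001] spin -0.0006 F [ 1.1  0.1 -2.1] open 0.4963278690825592 t 7.15 tilt [ 2.23022706e-04  1.81862727e-04 -9.99999959e-01] [-19.9  38.1  93.3   0.   48.5   6.5]
```

```bash
python3 -m crank '[{"offset":[0,-0.00653,-0.00036],"spin":0.1091},{"offset":[0,-0.00653,-0.00036],"spin":0.1091},{"offset":[0,-0.00653,-0.00036],"spin":0.1091},{"offset":[0,-0.00653,-0.00036],"spin":0.1091},{"offset":[0,-0.00653,-0.00036],"spin":0.1091},{"offset":[0,-0.00653,-0.00036],"spin":0.1091},{"offset":[0,0,0],"spin":0},{"offset":[0,0,0],"spin":0}]' -
python3 goal.py 0.03927 0.105
```

```text
time_s: 7.95
position: [0.557, -0.1204, 0.2688]
tcp_rot: [[0.001, 0.897, 0.442], [-0.0, 0.442, -0.897], [-1.0, 0.0, 0.0]]
force: [0.8, 0.6, -1.9]
opening: 0.497
pos [ 0.55695709 -0.12037752  0.26883657] goal [ 0.55665356 -0.12070358  0.269     ] tool offset [-0.0002 -0.0004  0.0002] spin 0.0023 F [ 0.8  0.6 -1.9] open 0.49705123874917445 t 7.95 tilt [ 5.47265894e-04 -3.43889554e-05 -9.99999850e-01] [-23.4  36.9  96.6   0.   46.5  40.3]
```

```bash
python3 -m crank '[{"offset":[0,-0.0069,-0.00015],"spin":0.1114},{"offset":[0,-0.00653,-0.00036],"spin":0.1091},{"offset":[0,-0.00653,-0.00036],"spin":0.1091},{"offset":[0,-0.00653,-0.00036],"spin":0.1091},{"offset":[0,-0.00653,-0.00036],"spin":0.1091},{"offset":[0,-0.00653,-0.00036],"spin":0.1091},{"offset":[0,0,0],"spin":0},{"offset":[0,0,0],"spin":0}]' -
python3 goal.py 0.07854 0.105
python3 - <<'E'
from h import *
from rig import bot
for n,x,y in(("side",230,150),("top",220,130)):
    c=bot.capture(n);cv2.imwrite(f"pics/{n}3.png",cv2.resize(c["pixels"][y:y+140,x:x+180],None,fx=4,fy=4,interpolation=cv2.INTER_CUBIC))
E
```

```text
time_s: 8.75
position: [0.5187, -0.1258, 0.2689]
tcp_rot: [[0.001, 0.98, -0.197], [-0.0, -0.197, -0.98], [-1.0, 0.001, 0.0]]
force: [-0.6, -0.4, -0.6]
opening: 0.497
pos [ 0.51866241 -0.12576675  0.26888297] goal [ 0.51839767 -0.12563812  0.269     ] tool offset [-0.0001 -0.0003 -0.0001] spin 0.0009 F [-0.6 -0.4 -0.6] open 0.49739108205666904 t 8.75 tilt [ 9.35248127e-04 -3.46274882e-04 -9.99999503e-01] [-25.6  35.  101.8   0.   43.1  75.7]
```

View pics/side3.png

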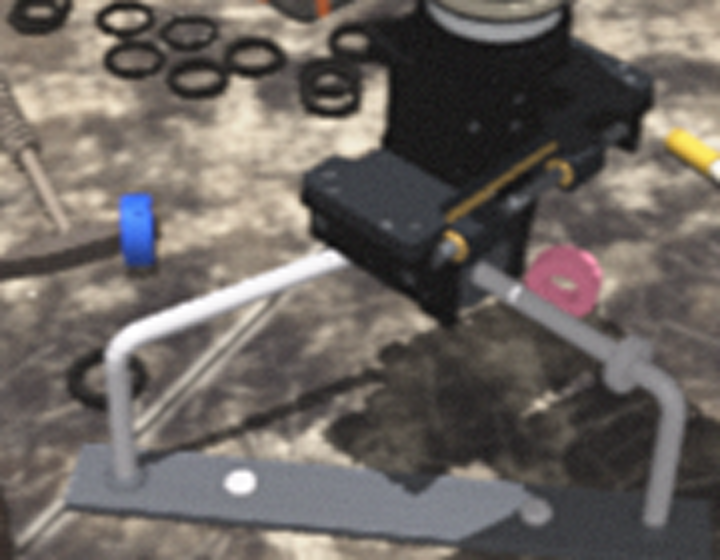

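Round the bend with no contact force. Next is 80 mm along leg B, then creep to the shoulder.

```bash
python3 -m crank '[{"offset":[0,-0.008,0],"spin":0},{"offset":[0,-0.012,0],"spin":0},{"offset":[0,-0.012,0],"spin":0},{"offset":[0,-0.012,0],"spin":0},{"offset":[0,-0.012,0],"spin":0},{"offset":[0,-0.01,0],"spin":0},{"offset":[0,-0.008,0],"spin":0},{"offset":[0,-0.004,0],"spin":0},{"offset":[0,-0.002,0],"spin":0},{"offset":[0,0,0],"spin":0},{"offset":[0,0,0],"spin":0}]' -
python3 goal.py 0.16454 0.105
```

```text
time_s: 9.95
position: [0.4402, -0.1101, 0.2688]
tcp_rot: [[0.001, 0.98, -0.2], [-0.0, -0.2, -0.98], [-1.0, 0.001, 0.0]]
force: [0.3, 0.8, -1.7]
opening: 0.502
pos [ 0.44019514 -0.1100968   0.2688062 ] goal [ 0.43409435 -0.10863959  0.269     ] tool offset [-0.0002 -0.0063 -0.0002] spin -0.0027 F [ 0.3  0.8 -1.7] open 0.5024380361411148 t 9.95 tilt [ 8.93746997e-04 -4.62032542e-04 -9.99999494e-01] [-28.2  31.2 113.2   0.   35.5  73.4]
```

```bash
for i in 1; do :; done; python3 -m crank '[{"offset":[0,-0.001,0],"spin":0},{"offset":[0,-0.001,0],"spin":0},{"offset":[0,0,0],"spin":0}]' -
python3 goal.py 0.16454 0.105; python3 -m crank '[{"offset":[0,-0.001,0],"spin":0},{"offset":[0,-0.001,0],"spin":0},{"offset":[0,0,0],"spin":0}]' -
python3 goal.py 0.16454 0.105
```

```text
time_s: 10.25
position: [0.4377, -0.1094, 0.2687]
tcp_rot: [[-0.0, 0.98, -0.2], [0.0, -0.2, -0.98], [-1.0, -0.0, -0.0]]
force: [-0.3, 0.6, -1.0]
opening: 0.501
pos [ 0.43771623 -0.10940307  0.26869282] goal [ 0.43409435 -0.10863959  0.269     ] tool offset [-0.0003 -0.0037 -0.    ] spin -0.0026 F [-0.3  0.6 -1. ] open 0.501494765999719 t 10.25 tilt [-2.76310468e-04  1.48735783e-04 -9.99999951e-01] [-28.3  31.1 113.5   0.   35.3  73.3]
time_s: 10.55
position: [0.4357, -0.109, 0.2687]
tcp_rot: [[-0.0, 0.98, -0.2], [0.0, -0.2, -0.98], [-1.0, -0.0, -0.0]]
force: [-0.5, -0.2, -0.5]
opening: 0.502
pos [ 0.43566248 -0.10899597  0.26873876] goal [ 0.43409435 -0.10863959  0.269     ] tool offset [-0.0003 -0.0016 -0.    ] spin -0.0027 F [-0.5 -0.2 -0.5] open 0.5017782075935543 t 10.55 tilt [-2.53091599e-04  1.11854662e-04 -9.99999962e-01] [-28.4  31.  113.8  -0.   35.1  73.2]
```

```bash
python3 -m crank '[{"offset":[0.002,0,0],"spin":0},{"offset":[0.002,0,0],"spin":0},{"offset":[0,-0.001,0],"spin":0},{"offset":[0,0,0],"spin":0}]' -
python3 goal.py 0.16454 0.1; python3 -m crank '[{"offset":[0,-0.001,0],"spin":0},{"offset":[0,0,0],"spin":0}]' -
python3 goal.py 0.16454 0.1;python3 -m crank '[{"offset":[0,-0.001,0],"spin":0},{"offset":[0,0,0],"spin":0}]' -
python3 goal.py 0.16454 0.1
```

```text
time_s: 10.95
position: [0.4347, -0.1088, 0.2646]
tcp_rot: [[-0.001, 0.98, -0.2], [0.0, -0.2, -0.98], [-1.0, -0.001, -0.0]]
force: [0.4, -0.1, -1.6]
opening: 0.503
pos [ 0.43466291 -0.10879122  0.26459162] goal [ 0.43409435 -0.10863959  0.264     ] tool offset [ 0.0006 -0.0006 -0.    ] spin -0.0027 F [ 0.4 -0.1 -1.6] open 0.5028269191201017 t 10.95 tilt [-6.16707930e-04  3.09516441e-04 -9.99999762e-01] [-28.4  31.5 114.1  -0.   34.4  73.2]
time_s: 11.15
position: [0.4337, -0.1086, 0.2647]
tcp_rot: [[-0.0, 0.98, -0.2], [0.0, -0.2, -0.98], [-1.0, -0.0, -0.0]]
force: [0.4, 1.1, -1.5]
opening: 0.498
pos [ 0.43373925 -0.10861165  0.26474766] goal [ 0.43409435 -0.10863959  0.264     ] tool offset [ 0.0007  0.0004 -0.    ] spin -0.0027 F [ 0.4  1.1 -1.5] open 0.49758608779136637 t 11.15 tilt [-2.39859398e-04  9.24573718e-05 -9.99999967e-01] [-28.4  31.4 114.3  -0.   34.3  73.1]
time_s: 11.35
position: [0.4328, -0.1084, 0.2648]
tcp_rot: [[-0.0, 0.98, -0.2], [0.0, -0.2, -0.98], [-1.0, -0.0, -0.0]]
force: [0.0, -0.2, -1.9]
opening: 0.499
pos [ 0.43276472 -0.10843088  0.26478231] goal [ 0.43409435 -0.10863959  0.264     ] tool offset [ 0.0008  0.0013 -0.0001] spin -0.0028 F [ 0.  -0.2 -1.9] open 0.4992164541957119 t 11.35 tilt [-1.42885047e-04  6.85389268e-05 -9.99999987e-01] [-28.5  31.4 114.4  -0.   34.2  73.1]
```

Run:
```python
from h import *
from rig import bot
for n,x,y in(("side",270,150),("top",220,130)):
    c=bot.capture(n);cv2.imwrite(f"pics/{n}4.png",cv2.resize(c["pixels"][y:y+140,x:x+180],None,fx=4,fy=4,interpolation=cv2.INTER_CUBIC))
```

```text
(no output)
```

View pics/side4.png

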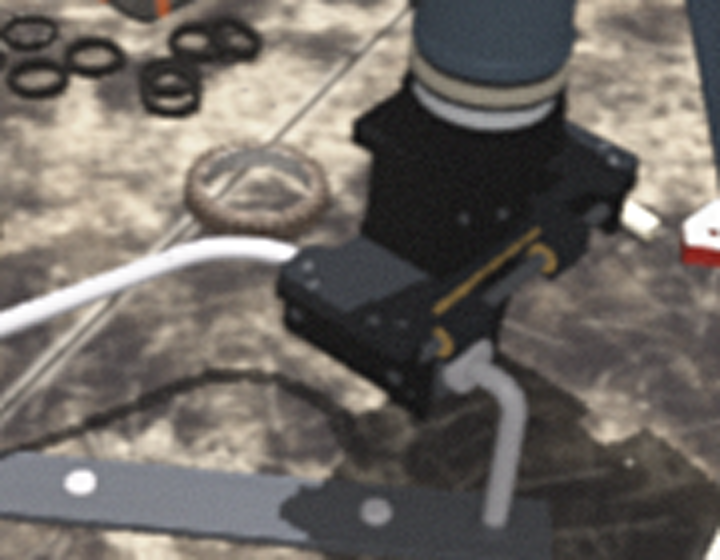

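The picture shows the gripper against the shoulder at about (465,370) but hiding the collar, and there's no force yet. I'll keep creeping.

```bash
python3 -m crank '[{"offset":[0,-0.001,0],"spin":0},{"offset":[0,0,0],"spin":0}]' -|grep -E "pos|for";python3 -m crank '[{"offset":[0,-0.001,0],"spin":0},{"offset":[0,0,0],"spin":0}]' -|grep -E "pos|for";python3 -m crank '[{"offset":[0,-0.001,0],"spin":0},{"offset":[0,0,0],"spin":0}]' -|grep -E "pos|for"
```

```text
position: [0.4318, -0.1082, 0.2648]
force: [0.3, -0.1, -1.4]
position: [0.431, -0.1081, 0.2648]
force: [0.4, 0.0, -1.6]
position: [0.4306, -0.1081, 0.2649]
force: [3.4, -0.6, -2.7]
```

Contact at the shoulder (3.4 N). Release and rise.

```bash
python3 -m crank '[{"offset":[0,0,0],"spin":0},{"offset":[0,0,0],"spin":0},{"offset":[0,0,0],"spin":0},{"offset":[0,0,0],"spin":0},{"offset":[0,0,0],"spin":0},{"offset":[0,0,0],"spin":0},{"offset":[0,0,0],"spin":0}]' 0.087
python3 -m crank '[{"offset":[-0.01,0,0],"spin":0},{"offset":[-0.02,0,0],"spin":0},{"offset":[-0.03,0,0],"spin":0},{"offset":[-0.03,0,0],"spin":0},{"offset":[-0.03,0,0],"spin":0},{"offset":[-0.02,0,0],"spin":0},{"offset":[0,0,0],"spin":0},{"offset":[0,0,0],"spin":0}]' -
python3 - <<'E'
from h import *
from rig import bot
from goal import pose
print(bot.read_state()["time_s"])
for n,x,y in(("side",270,150),("top",220,130)):
    c=bot.capture(n);im=c["pixels"].copy();pickle.dump(c,open(n+"5.pkl","wb"))
    cv2.imwrite(f"pics/{n}5.png",cv2.resize(im[y:y+140,x:x+180],None,fx=4,fy=4,interpolation=cv2.INTER_CUBIC))
    for s in(.1545,.16454,.1745):print(n,s,(proj(c,[*pose(s)[0],.1])[0]-[x,y])*4)
    for l in("ring_loose","bush","gear","marker"):
        for r in bot.regions_of(l,c): print(n,l,r["p"],np.round(r["extent"]))
E
```

```text
time_s: 12.75
position: [0.4299, -0.1079, 0.2648]
tcp_rot: [[-0.0, 0.98, -0.2], [0.0, -0.2, -0.98], [-1.0, -0.0, 0.0]]
force: [0.2, 1.2, -0.4]
opening: 0.983
time_s: 13.55
position: [0.4296, -0.1077, 0.4051]
tcp_rot: [[0.001, 0.98, -0.2], [-0.0, -0.2, -0.98], [-1.0, 0.001, 0.0]]
force: [0.7, 0.3, -0.1]
opening: 1.005
13.55
side 0.1545 [424.75942992 346.85632209]
side 0.16454 [440.53961632 356.53414126]
side 0.1745 [456.38208858 366.25019936]
side ring_loose 0.42 [256. 243.  24.  15.]
side bush 0.64 [223. 279.  20.  28.]
side gear 0.78 [332. 195.  36.  25.]
side marker 0.68 [416. 197.  37.  28.]
top 0.1545 [374.30914334 514.84364963]
top 0.16454 [371.31822113 530.65512732]
top 0.1745 [368.34891355 546.35230091]
top ring_loose 0.51 [284. 164.  14.  17.]
top bush 0.79 [239. 166.  24.  25.]
top gear 0.56 [372. 183.  36.  31.]
top marker 0.67 [287. 217.  70.  82.]
top marker 0.52 [420. 247.  14.  37.]
```

View pics/side5.png

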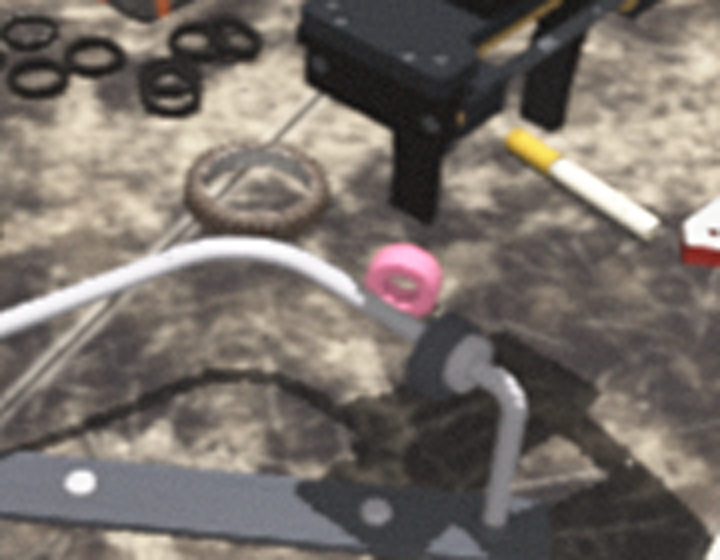

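View pics/top5.png

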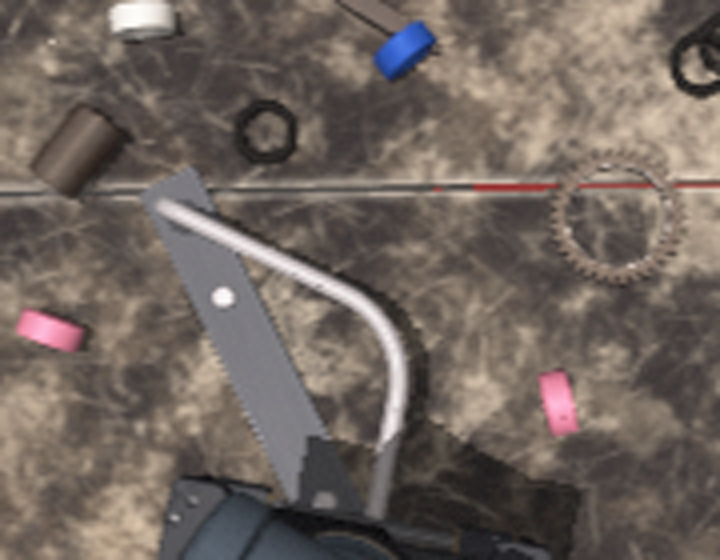

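The side view shows the collar at about (443,357) in the crop, with the seat predicted at (441,357). It is flush against the shoulder at (467,362), and the gripper is clear of it. The bystanders have not moved.

```bash
python3 -m crank '[{"offset":[0,0,0],"spin":0},{"offset":[0,0,0],"spin":0},{"offset":[0,0,0],"spin":0}]' -; python3 -c "
from rig import bot
print(bot.hand_in())"
```

```text
time_s: 14.35
position: [0.43, -0.1079, 0.4048]
tcp_rot: [[0.0, 0.98, -0.2], [-0.0, -0.2, -0.98], [-1.0, 0.0, 0.0]]
force: [0.2, -0.4, 0.6]
opening: 1.0
the job is handed in; nothing more can be done
None
```

I pinched the dark collar on leg A, lifted it 5 mm to centre it on the bar, and slid it round the bend along leg B. It met the stop shoulder at about 3.4 N. I then released it, raised the gripper 140 mm, and handed in at 14.4 s; no verdict was reported.

- **Collar:** the last side picture shows it flush against the shoulder, at crop pixel (443,357) against a predicted seat at (441,357). That is about 1–2 mm along the bar. The arm hid it in the top view, so this check rests on the side camera alone.
- **Fit disagreements:** contact came about 3 mm past the nominal seat from my bar fit. The separate top and side camera fits of the bar differed by about 5 mm in y.
- **Bystanders:** ring, bush, gear and marker are where they started, to within a few pixels. The network also gave one false marker at top pixel (287,217), with the real one at (420,247). The wrist force was near zero at the end.

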